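Seat a keyed spacer collar on a cutter arbor

ROBOT

A 6-joint arm with a two-finger parallel gripper is mounted at the origin on the work surface. World frame = base frame: x ahead of the robot, y to its left, z up, the work surface at z = 0. Lengths are in m, angles in degrees, forces in N, time in s.
With the tool pointing down it reaches from about 0.275 to 0.75 m from the base axis. Payload 10.2 kg.
Tool frame: the origin (TCP) lies at the very end of the fingers, on their centre line; the grasp point (between the pads) lies grip_depth behind it (grip_depth is the distance from the TCP to the grasp point, in m); z points along the fingers, y is the line along which they close (so a half turn about z gives the same grasp; the last joint's range is limited). The gripper opens to 85 mm and grips with 20 to 120 N. Pads are 22 mm wide; open, the fingers measure 114 mm over their backs; the gripper's body (76 mm by 85 mm) begins 54 mm behind the grasp point. The pads swing forward as they close: fully open they stand 13 mm farther back than shut.
Start: joints at [60.711, 17.928, 85.812, -0, 76.261, -12.8], TCP at [0.149, 0.503, 0.231] pointing down, gripper open.
Joint ranges: [-168.41, 168.41], [-55.51, 124.54], [10.69, 146.95], [-70.63, 250.63], [1, 178], [-165.06, 165.06]. Speed limits (degrees/s): [136.94, 136.94, 172.46, 180, 180, 180].

INTERFACE

Orientations are given as [roll, pitch, yaw] about the fixed x, y, z axes, in that order (R = Rz(yaw) Ry(pitch) Rx(roll)).
In Python, from cell import * gives the robot as it stands.
- The arm moves only by the tool carry_out, never from a script. Its argument "series" is a list of rows, each an object of numbers: "x", "y", "z": the shift along the tool's x, y, z in mm; "roll": the turn about the tool's z in degrees; "gripper": the finger opening in mm, from 0 to 85.4. A call has 1 to 10 rows; each row shifts and turns the commanded pose from where the row before left it, along the tool's axes as they then stand; what a row does not reach is not made up. A row lasts 1/10 s, in which the tool goes at most 50 mm and 8.59 degrees, less where a joint would pass 70% of its speed; a pose out of reach is approached as far as the arm can. A call with a gripper value outside its range is refused whole. The fingers move at their own pace and stop on an object; "force" is the grip in N (left out, the last holds). Time passes only in rows, so rows that do not move let the fingers close. It gives the time, the measured TCP pose, the force, the opening and the grip force at its end, in the units of the state.
- get_state(): the state, without advancing time (a new reading comes with each control period).
- read_camera(name): name is "scene" or "side" or "wrist"; returns the picture (420x560x3 uint8, red, green, blue); there is no depth.
- calibration(name): a dict with "mtx" (3x3 intrinsics, pixels), "k1" (the pictures are not rectified: a ray, as slopes to the right and down, at radius r is drawn at 1 + k1 r^2 times it, then the intrinsics apply), "pose" (4x4, takes a point from camera to world coordinates); the wrist camera has in their place "mount" (4x4, takes a point from camera to tool coordinates, whose origin is the TCP and whose axes are the flange's). Camera axes: x right, y down, z forward; pixel columns grow to the right and rows downward; lengths in m; the calibration is good to about 2 mm. A picture is of the moment at which its call begins: read the wrist's pose just before it. calibration takes no time and is no camera call.
- finish_job(): hands the job in; it is judged then, once.
The state is a dict: "t": time; "joints": joint angles; "joint_vel": joint speeds; "tau": joint torques, N m; "tcp_pos": TCP position; "tcp_rot": TCP orientation; "force": force on the tool from outside, world axes, zero at the start; "ft_torque": the same for the moment, N m; "finger_gap": opening from 0.0 (shut) to 1.0 (fully open); "grip_force": force on a finger pad.
Only numpy, scipy, OpenCV 4.12 (cv2) and the standard library are available. Lean on these libraries where they do the work, as an engineer would, in place of code of your own. Each camera call takes 0.05 s, during which the arm holds its last target. There are 200 camera calls.

TASK

Pick up the keyed spacer collar and lower it over the nose of the arbor in the bench stand, then turn it under light pressure until its inner tab drops into the arbor's keyway, ease it fully home against the flange by hand rather than letting it fall, and only then let go. Feel your way gently: never press on the stand or its arbor with more than about 35 N. Leave the mug, the tape measure and the nut where they are.

Things in the scene. Friction and masses are not known exactly. Their poses are not given: they have to be found in the camera images.
- collar_center (a point): Loose aluminium keyed collar (about 0.25 kg), upright on the bench: a ring 50 mm tall, 48 mm across, with two flats 44 mm apart at +y and -y (26 mm long, full height: grip these). Point on its axis, half-way up. z up along the bore; +x points to an ear outside at the top rim (8 mm wide, to 34 mm from the axis), right above the hidden inner tab; it starts facing away from the robot, within 0.8 rad.
- collar_tab (a point): Underside of the collar's inner tab, level with the collar's underside, 15 mm from its axis on the ear's side (+x; axes as collar_center). Inside, the collar's upper 32 mm is a bore 23 mm across; the lower 18 mm is 35 mm across, and there the tab, 7 mm wide and 8 mm high, sticks inwards to 11.5 mm from the axis.
- stand: Bench-fixed green iron arbor stand: base plate 160 x 120 x 20 mm with a round housing 76 mm across up to 45 mm height, carrying the upright steel arbor. Origin at the centre of the plate's underside, z up, x along the plate's long side, pointing away from the robot (within 0.4 rad).
- arbor_seat (a point): Point on the arbor's axis on the top face of its flange (60 mm across, 10 mm thick), 55 mm above the bench; axes as the stand's. The home collar stands on this face. The steel arbor turns only stiffly (about 0.25 N m) and stays where it is left; its angle is not measured.
- step_top (a point): On the axis, top of the arbor's keyed part (30 mm across, from the flange up 14 mm), whose one keyway, 8.8 mm wide, runs full height down its side, pointing anywhere from 0.1 to 1.7 rad counter-clockwise (from above) of the stand's +x. Off the keyway, the tab rests on this step, the collar 14 mm above home; the tab enters with some 0.06 rad of play either way. Axes as the stand's.
- nose_top (a point): Top of the arbor's nose, 62 mm above the flange face, on the axis. The nose is 20 mm across (it goes through the collar's 23 mm bore) with a 5 mm tall chamfer at the top; it stands 12 mm out of a home collar. Axes as the stand's.
- mug: White mug, 76 mm across, 90 mm tall, bystander. Origin at the centre of its underside.
- tape: Tape measure, 75 x 38 x 65 mm tall, bystander. Origin at the centre of its underside.
- nut: Dark hexagonal arbor nut, 34 mm across flats, 18 mm tall, lying flat, bystander. Origin at the centre of its underside.
Things that resemble listed ones, but are neither listed nor needed, are in the scene too. Of the things shaped like the part that bears collar_center, the aluminium one is meant. Leave any orange look-alike of the stand alone.

How it is judged:
By the outcome, as a careful person would: the job done as asked, in the order asked, and still so for the second after the job is handed in, with the robot touching nothing.
It also fails if it takes over 72 s, if anything falls off the work surface, if the arm or the gripper's body presses on something with over 40 N, if the wrist force passes 120 N, or if a joint passes its speed limit or range.

## Working session

There is one attempt and no reset: what is moved stays moved. The work goes in short steps, Python scripts to look and compute and a tool call to move; the robot and the scene stay as the last step left them, time stands still between calls to the robot, and variables do not carry over. Pictures are saved under pics/ and viewed, at most 10 in all, crops included, and the job is handed in when it is done.

Besides the shell and the picture viewer there is one more tool, called after "Call:" in YAML: its name, and indented under it one key for each argument. carry_out: Moves the arm, as the interface text tells. Its arguments: {"type":"object","properties":{"series":{"type":"array"},"force":{"type":"number"}},"required":["series"]}

```bash
ls; mkdir -p pics; python3 - <<'E'
from cell import *
import cv2, numpy as np
s=get_state(); print({k:np.round(v,3).tolist() for k,v in s.items()})
ims=[read_camera(n) for n in("scene","side")]
for n,i in zip(("scene","side"),ims): cv2.imwrite(f"pics/{n}0.png",i[:,:,::-1])
for n in("scene","side","wrist"): print(n,calibration(n))
E
```

```text
pics
{'t': 0.0, 'joints': [60.713, 17.961, 85.856, -0.001, 76.26, -12.802], 'joint_vel': [0.044, -0.055, -0.044, 0.027, -0.003, -0.034], 'tau': [-0.001, -41.228, -25.974, -0.0, 0.004, -0.0], 'tcp_pos': [0.149, 0.503, 0.231], 'tcp_rot': [-179.925, -0.016, 163.515], 'force': [0.076, 0.355, -0.589], 'ft_torque': [0.002, 0.019, -0.049], 'grip_force': 0.0, 'finger_gap': 1.0}
scene {'mtx': array([[423.99695147,   0.        , 276.31233792],
       [  0.        , 423.99695147, 205.69862798],
       [  0.        ,   0.        ,   1.        ]]), 'k1': -0.13578113820007487, 'pose': array([[ 0.55656576,  0.52779988, -0.6416088 ,  1.15394284],
       [ 0.83074159, -0.34412114,  0.43754891, -0.44556661],
       [ 0.01014711, -0.77653585, -0.62999135,  0.67309119],
       [ 0.        ,  0.        ,  0.        ,  1.        ]])}
side {'mtx': array([[494.19137086,   0.        , 282.66219902],
       [  0.        , 494.19137086, 206.66103816],
       [  0.        ,   0.        ,   1.        ]]), 'k1': -0.04196344137453054, 'pose': array([[ 0.96852222, -0.14735106,  0.20062995,  0.35669574],
       [-0.24852848, -0.61798844,  0.74587123, -0.72326964],
       [ 0.01408208, -0.77225511, -0.63515647,  0.69408081],
       [ 0.        ,  0.        ,  0.        ,  1.        ]])}
wrist {'mtx': array([[341.01314871,   0.        , 275.94504562],
       [  0.        , 341.01314871, 216.32874694],
       [  0.        ,   0.        ,   1.        ]]), 'k1': -0.08192150243521731, 'mount': array([[ 6.31589964e-04, -9.57822654e-01, -2.87359294e-01,
         7.25775432e-02],
       [ 9.99999307e-01,  8.90430518e-04, -7.70063820e-04,
         6.64478642e-04],
       [ 9.93458057e-04, -2.87358609e-01,  9.57822553e-01,
        -1.42656138e-01],
       [ 0.00000000e+00,  0.00000000e+00,  0.00000000e+00,
         1.00000000e+00]])}
```

View pics/scene0.png

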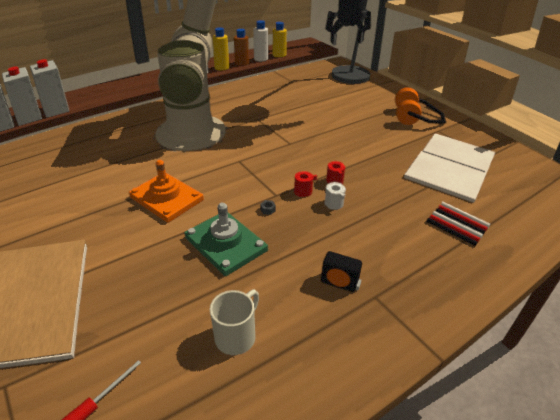

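View pics/side0.png

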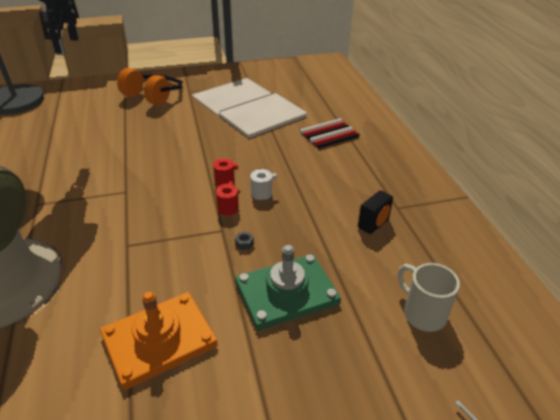

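The scene view shows three collars: red at (304,184), red at (336,173) and aluminium at (335,196). In the side view they are red at (224,172), red at (227,200) and aluminium at (262,184). I choose the aluminium one. The green stand is at scene (225,240) and side (287,285); the orange one at scene (165,195) is the look-alike.

```bash
cat > h.py <<'E'
from cell import *
import cv2, numpy as np
from scipy.spatial.transform import Rotation as R
def pose(n,s=None):
    c=calibration(n)
    if 'pose' in c: return c,c['pose']
    T=np.eye(4);T[:3,:3]=R.from_euler('xyz',s['tcp_rot'],degrees=True).as_matrix();T[:3,3]=s['tcp_pos']
    return c,T@c['mount']
def ray(n,uv,s=None):
    c,P=pose(n,s);D=np.array([c['k1'],0,0,0,0.])
    p=cv2.undistortPoints(np.array(uv,float).reshape(-1,1,2),c['mtx'],D).reshape(-1,2)
    d=np.c_[p,np.ones(len(p))]@P[:3,:3].T
    return P[:3,3],d
def onz(n,uv,z,s=None):
    o,d=ray(n,uv,s);return o+d*((z-o[2])/d[:,2])[:,None]
def proj(n,X,s=None):
    c,P=pose(n,s);X=(np.atleast_2d(X)-P[:3,3])@P[:3,:3]
    return cv2.projectPoints(X,np.zeros(3),np.zeros(3),c['mtx'],np.array([c['k1'],0,0,0,0.]))[0].reshape(-1,2)
def tri(rays):
    A=0;b=0
    for o,d in rays:
        d=d.ravel()/np.linalg.norm(d);M=np.eye(3)-np.outer(d,d);A=A+M;b=b+M@o
    return np.linalg.solve(A,b)
E
python3 - <<'E'
from h import *
a=cv2.imread('pics/scene0.png');b=cv2.imread('pics/side0.png')
t=[cv2.resize(a[170:220,300:370],None,fx=5.7,fy=5.7,interpolation=2),cv2.resize(b[160,:][None][:0] if 0 else b[160:210,235:305],None,fx=5.7,fy=5.7,interpolation=2)]
u=[cv2.resize(a[190:280,175:275],None,fx=4,fy=3.2,interpolation=2),cv2.resize(b[235:330,230:345],None,fx=3.478,fy=3.03,interpolation=2)]
f=lambda L,h:np.hstack([cv2.resize(i,(400,h)) for i in L])
cv2.imwrite('pics/crop0.png',np.vstack([f(t,285),f(u,288)]))
print([k for k in dir(__import__('cell')) if k[0]!='_'])
for k in('grip_depth',):
    try: print(k,eval(k))
    except Exception as e: print(e)
# red/green masks
for n,im in(('scene',a),('side',b)):
    h=cv2.cvtColor(im,cv2.COLOR_BGR2HSV)
    m=cv2.inRange(h,(60,80,30),(95,255,255))
    cs=max(cv2.findContours(m,0,2)[0],key=cv2.contourArea)
    q=cv2.approxPolyDP(cs,0.04*cv2.arcLength(cs,True),True).reshape(-1,2)
    print(n,q.tolist(),onz(n,q,.02).round(3).tolist())
    print(n,'collar top z.05',onz(n,[(335,188) if n=='scene' else (261,176)],.05).round(3))
E
```

```text
['Unreachable', 'calibration', 'finish_job', 'get_state', 'grip_depth', 'read_camera']
grip_depth 0.0187
scene [[186, 232], [224, 274], [266, 250], [236, 220], [223, 240], [217, 216]] [[0.455, -0.217, 0.02], [0.615, -0.205, 0.02], [0.603, -0.096, 0.02], [0.481, -0.101, 0.02], [0.525, -0.159, 0.02], [0.444, -0.132, 0.02]]
scene collar top z.05 [[0.541 0.147 0.05 ]]
side [[315, 260], [295, 260], [291, 291], [269, 268], [236, 278], [258, 329], [338, 302]] [[0.59, -0.101, 0.02], [0.553, -0.092, 0.02], [0.525, -0.164, 0.02], [0.5, -0.1, 0.02], [0.436, -0.111, 0.02], [0.451, -0.231, 0.02], [0.598, -0.208, 0.02]]
side collar top z.05 [[0.54  0.148 0.05 ]]
```

View pics/crop0.png

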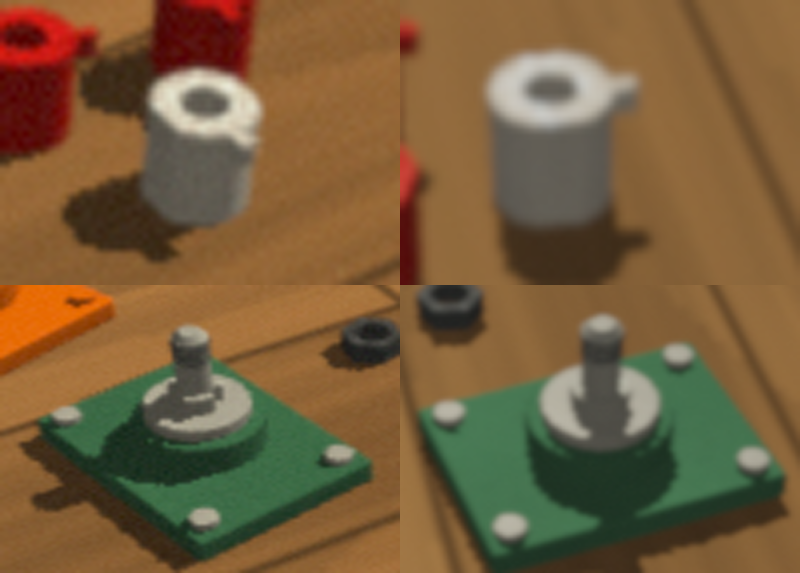

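The crop confirms it: the chosen collar is plain aluminium with its ear to the right in the side view (crop 630,85), and the red collars are separate. The green stand has its grey flange and nose in view. I'll look at the stand and its keyway from close by first.

Call:
carry_out:
  series:
    - {"x": -27.4,"y": -26.3,"z": 2}
    - {"x": -27.4,"y": -26.3,"z": 2}
    - {"x": -27.4,"y": -26.3,"z": 2}
    - {"x": -27.4,"y": -26.3,"z": 2}
    - {"x": -27.4,"y": -26.3,"z": 2}
    - {"x": -27.4,"y": -26.3,"z": 2}
    - {"x": -27.4,"y": -26.3,"z": 2}
    - {"x": -27.4,"y": -26.3,"z": 2}
    - {"x": -27.4,"y": -26.3,"z": 2}
    - {"x": -27.4,"y": -26.3,"z": 2}

```text
invalid input
```

Call:
carry_out:
  series:
    - {"x": -27.4,"y": -26.3,"z": 2}
    - {"x": -27.4,"y": -26.3,"z": 2}
    - {"x": -27.4,"y": -26.3,"z": 2}
    - {"x": -27.4,"y": -26.3,"z": 2}
    - {"x": -27.4,"y": -26.3,"z": 2}
    - {"x": -27.4,"y": -26.3,"z": 2}
    - {"x": -27.4,"y": -26.3,"z": 2}
    - {"x": -27.4,"y": -26.3,"z": 2}
    - {"x": -27.4,"y": -26.3,"z": 2}
    - {"x": -27.4,"y": -26.3,"z": 2}

```text
invalid input
```

Call:
carry_out:
  series:
    - {"roll": 8.2}
    - {"roll": 8.2}
    - {"roll": 8.2}
    - {"roll": 8.2}
    - {"roll": 8.2}
    - {"roll": 8.2}
    - {"roll": 8.2}
    - {"roll": 8.2}
    - {"roll": 8.2}
    - {"roll": 8.2}

```text
invalid input
```

Call:
carry_out:
  series:
    - {"roll": 8.2}
    - {"roll": 8.2}
    - {"roll": 8.2}
    - {}
    - {}

```text
invalid input
```

Call:
carry_out:
  series:
    - {"x": -27,"y": -26,"z": 2,"roll": 0,"gripper": 85}
    - {"x": -27,"y": -26,"z": 2,"roll": 0,"gripper": 85}
  force: 40

```text
t: 0.3
tcp_pos: [0.186, 0.4374, 0.2267]
tcp_rot: [-179.9, -0.0, 163.6]
force: [0.4, -1.0, 0.3]
finger_gap: 1.0
grip_force: 0.0
```

Call:
carry_out:
  series:
    - {"x": -27.4,"y": -26.3,"z": 2,"roll": 0,"gripper": 85}
    - {"x": -27.4,"y": -26.3,"z": 2,"roll": 0,"gripper": 85}
    - {"x": -27.4,"y": -26.3,"z": 2,"roll": 0,"gripper": 85}
    - {"x": -27.4,"y": -26.3,"z": 2,"roll": 0,"gripper": 85}
    - {"x": -27.4,"y": -26.3,"z": 2,"roll": 0,"gripper": 85}
    - {"x": -27.4,"y": -26.3,"z": 2,"roll": 0,"gripper": 85}
    - {"x": -27.4,"y": -26.3,"z": 2,"roll": 0,"gripper": 85}
    - {"x": -27.4,"y": -26.3,"z": 2,"roll": 0,"gripper": 85}
    - {"x": -27.4,"y": -26.3,"z": 2,"roll": 0,"gripper": 85}

```text
t: 1.2
tcp_pos: [0.3557, 0.1398, 0.2092]
tcp_rot: [180.0, -0.0, 163.5]
force: [1.2, -0.1, 0.1]
finger_gap: 0.993
grip_force: 0.0
```

Call:
carry_out:
  series:
    - {"x": -27.4,"y": -26.3,"z": 2,"roll": 0,"gripper": 85}
    - {"x": -27.4,"y": -26.3,"z": 2,"roll": 0,"gripper": 85}
    - {"x": -27.4,"y": -26.3,"z": 2,"roll": 0,"gripper": 85}
    - {"x": -27.4,"y": -26.3,"z": 2,"roll": 0,"gripper": 85}
    - {"x": -27.4,"y": -26.3,"z": 2,"roll": 0,"gripper": 85}
    - {"x": -27.4,"y": -26.3,"z": 2,"roll": 0,"gripper": 85}
    - {"x": -27.4,"y": -26.3,"z": 2,"roll": 0,"gripper": 85}
    - {"x": -27.4,"y": -26.3,"z": 2,"roll": 0,"gripper": 85}
    - {"x": -27.4,"y": -26.3,"z": 2,"roll": 0,"gripper": 85}

```text
t: 2.1
tcp_pos: [0.525, -0.1571, 0.1908]
tcp_rot: [180.0, -0.0, 163.5]
force: [0.4, -0.3, 0.5]
finger_gap: 0.996
grip_force: 0.0
```

Call:
carry_out:
  series:
    - {"roll": 8.2}
    - {"roll": 8.2}
    - {"roll": 8.2}
    - {"roll": 8.2}
    - {"roll": 8.2}
    - {"roll": 8.2}
    - {"roll": 8.2}
    - {"roll": 8.2}
    - {"roll": 8.2}
    - {"roll": 8.2}

```text
invalid input
```

Call:
carry_out:
  series:
    - {"x": 0,"y": 0,"z": 0,"roll": 8.2}
    - {"x": 0,"y": 0,"z": 0,"roll": 8.2}
    - {"x": 0,"y": 0,"z": 0,"roll": 8.2}
    - {"x": 0,"y": 0,"z": 0,"roll": 0}
    - {"x": 0,"y": 0,"z": 0,"roll": 0}

```text
invalid input
```

Every row needs all five keys.

Call:
carry_out:
  series:
    - {"x": 0,"y": 0,"z": 0,"roll": 8.2,"gripper": 85}
    - {"x": 0,"y": 0,"z": 0,"roll": 8.2,"gripper": 85}
    - {"x": 0,"y": 0,"z": 0,"roll": 8.2,"gripper": 85}
    - {"x": 0,"y": 0,"z": 0,"roll": 8.2,"gripper": 85}
    - {"x": 0,"y": 0,"z": 0,"roll": 8.2,"gripper": 85}
    - {"x": 0,"y": 0,"z": 0,"roll": 8.2,"gripper": 85}
    - {"x": 0,"y": 0,"z": 0,"roll": 8.2,"gripper": 85}
    - {"x": 0,"y": 0,"z": 0,"roll": 8.2,"gripper": 85}
    - {"x": 0,"y": 0,"z": 0,"roll": 8.2,"gripper": 85}
    - {"x": 0,"y": 0,"z": 0,"roll": 8.2,"gripper": 85}

```text
t: 3.1
tcp_pos: [0.5244, -0.1556, 0.1909]
tcp_rot: [-180.0, -0.0, 81.2]
force: [0.4, -0.9, 0.6]
finger_gap: 0.993
grip_force: 0.0
```

Call:
carry_out:
  series:
    - {"x": 0,"y": 0,"z": 0,"roll": 8.2,"gripper": 85}
    - {"x": 0,"y": 0,"z": 0,"roll": 8.2,"gripper": 85}
    - {"x": 0,"y": 0,"z": 0,"roll": 8.2,"gripper": 85}
    - {"x": 0,"y": 0,"z": 0,"roll": 0,"gripper": 85}
    - {"x": 0,"y": 0,"z": 0,"roll": 0,"gripper": 85}

```text
t: 3.6
tcp_pos: [0.5245, -0.1556, 0.1911]
tcp_rot: [-180.0, 0.0, 57.1]
force: [0.6, -0.4, 0.1]
finger_gap: 0.998
grip_force: 0.0
```

```bash
python3 - <<'E'
from h import *
import pickle
s=get_state();im=read_camera('wrist');print(s['tcp_pos'],s['tcp_rot'],s['t'])
pickle.dump((s,im),open('w1.pkl','wb'))
u,v=proj('wrist',[.523,-.157,.075],s)[0].astype(int);print(u,v)
x0=int(np.clip(u-90,0,380));y0=int(np.clip(v-70,0,285));print(x0,y0)
cv2.imwrite('pics/w1.png',cv2.resize(im[y0:y0+135,x0:x0+180,::-1],None,fx=4.4,fy=4.4,interpolation=2))
# ear
print(onz('side',[(261,175.4),(275.4,175)],.05).round(4).tolist(), onz('scene',[(336,187.8),(343.5,194)],.05).round(4).tolist())
E
```

```text
[ 0.5245037  -0.1556245   0.19107792] [-1.79971398e+02  4.56181848e-03  5.71342646e+01] 3.6
274 213
184 143
[[0.5405, 0.1501, 0.05], [0.572, 0.1442, 0.05]] [[0.5416, 0.15, 0.05], [0.5711, 0.1491, 0.05]]
```

View pics/w1.png

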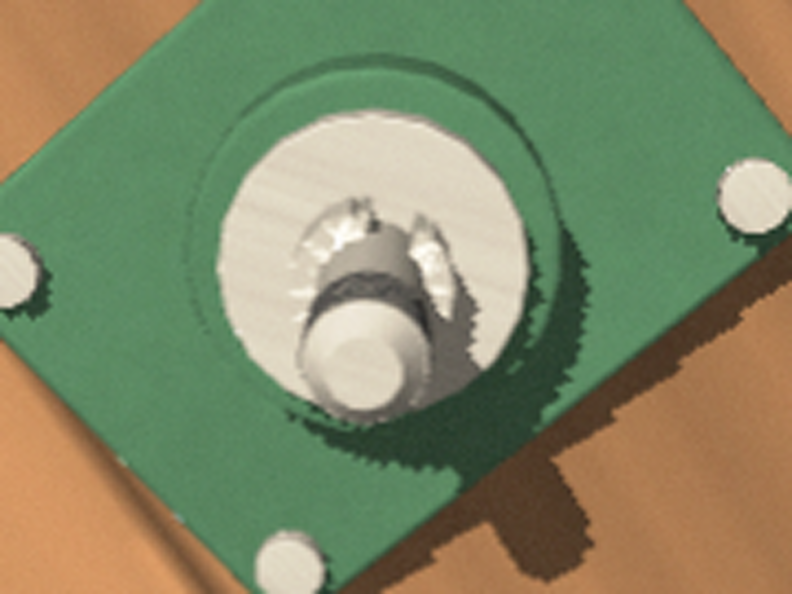

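The wrist view shows the arbor from above. The nose top is at crop (362,372), the flange centre near (374,265), and the keyway is the gap in the lit step near crop (393,213), between the edges (373,208) and (414,220).

```bash
python3 - <<'E'
from h import *
import pickle
s,im=pickle.load(open('w1.pkl','rb'))
P=lambda c:(np.array(c)+.5)/4.4-.5+[184,143]
# flange by visible outline points
hsv=cv2.cvtColor(im,cv2.COLOR_RGB2HSV)
fl=P([(219,270),(235,190),(290,130),(372,111),(450,132),(505,190),(527,265),(510,335)])
X=onz('wrist',fl,.055,s)[:,:2]
from scipy.optimize import least_squares
r=least_squares(lambda p:np.hypot(*(X-p).T)-.03,X.mean(0));print('flange',r.x.round(4),(r.fun*1e3).round(1))
n=onz('wrist',P([(362,372)]),.117,s)[0];print('nose',n.round(4))
for ax in (r.x,n[:2]):
  for c in [(373,208),(414,220),(393,213)]:
    q=onz('wrist',P([c]),.069,s)[0,:2]-ax;print(c,np.hypot(*q).round(4),np.degrees(np.arctan2(q[1],q[0])).round(1))
# bolts, plate edges
b=onz('wrist',P([(755,195),(290,565),(5,272)]),.023,s)[:,:2];print('bolts',b.round(4).tolist())
for k in((0,1),(1,2)):
  d=b[k[0]]-b[k[1]];print(np.hypot(*d).round(3),np.degrees(np.arctan2(d[1],d[0])).round(1))
a=cv2.imread('pics/scene0.png');bb=cv2.imread('pics/side0.png')
# nose top triangulation: crop px
sc=np.array([175+190/4,190+(333-285)/3.2]);si=np.array([230+(602-400)/3.478,235+(322-285)/3.03])
print('nose tri',tri([ray('scene',[sc]),ray('side',[si])]).round(4),onz('scene',[sc],.117).round(4),onz('side',[si],.117).round(4))
E
```

```text
flange [ 0.5201 -0.1509] [-0.7 -0.2  0.5  0.  -0.  -0.6 -0.2  0.1]
nose [ 0.5198 -0.1513  0.117 ]
(373, 208) 0.0146 54.6
(414, 220) 0.0148 24.2
(393, 213) 0.0143 39.9
(373, 208) 0.015 54.3
(414, 220) 0.0152 24.7
(393, 213) 0.0148 40.0
bolts [[0.5919, -0.1883], [0.461, -0.2061], [0.4481, -0.1156]]
0.132 7.7
0.091 -81.9
nose tri [ 0.5218 -0.1505  0.1153] [[ 0.5243 -0.1521  0.117 ]] [[ 0.5213 -0.1511  0.117 ]]
```

Call:
carry_out:
  series:
    - {"x": 38,"y": -21.7,"z": 5,"roll": 0,"gripper": 85}
    - {"x": 38,"y": -21.7,"z": 5,"roll": 0,"gripper": 85}
    - {"x": 38,"y": -21.7,"z": 5,"roll": 0,"gripper": 85}
    - {"x": 38,"y": -21.7,"z": 5,"roll": 0,"gripper": 85}
    - {"x": 38,"y": -21.7,"z": 5,"roll": 0,"gripper": 85}
    - {"x": 38,"y": -21.7,"z": 5,"roll": 0,"gripper": 85}
    - {"x": 38,"y": -21.7,"z": 5,"roll": 0,"gripper": 85}

```text
t: 4.35
tcp_pos: [0.5424, 0.1519, 0.1561]
tcp_rot: [180.0, -0.0, 57.1]
force: [0.8, -0.9, 0.5]
finger_gap: 0.999
grip_force: 0.0
```

Call:
carry_out:
  series:
    - {"x": 0,"y": 0,"z": 0,"roll": 7.9,"gripper": 85}
    - {"x": 0,"y": 0,"z": 0,"roll": 7.9,"gripper": 85}
    - {"x": 0,"y": 0,"z": 0,"roll": 7.9,"gripper": 85}
    - {"x": 0,"y": 0,"z": 0,"roll": 7.9,"gripper": 85}
    - {"x": 0,"y": 0,"z": 0,"roll": 7.9,"gripper": 85}
    - {"x": 0,"y": 0,"z": 0,"roll": 7.9,"gripper": 85}
    - {"x": 0,"y": 0,"z": 0,"roll": 7.9,"gripper": 85}
    - {"x": 0,"y": 0,"z": 0,"roll": 7.9,"gripper": 85}
    - {"x": 0,"y": 0,"z": 0,"roll": 0,"gripper": 85}
    - {"x": 0,"y": 0,"z": 0,"roll": 0,"gripper": 85}

```text
t: 5.35
tcp_pos: [0.5425, 0.1501, 0.1562]
tcp_rot: [180.0, 0.0, -6.0]
force: [-0.4, 0.5, 0.2]
finger_gap: 0.996
grip_force: 0.0
```

```bash
python3 - <<'E'
from h import *
import pickle
s=get_state();im=read_camera('wrist');print(s['tcp_pos'],s['tcp_rot'],s['t'])
pickle.dump((s,im),open('w2.pkl','wb'))
u,v=proj('wrist',[.541,.150,.05],s)[0].astype(int);print(u,v)
x0=int(np.clip(u-90,0,380));y0=int(np.clip(v-70,0,285));print(x0,y0)
cv2.imwrite('pics/w2.png',cv2.resize(im[y0:y0+135,x0:x0+180,::-1],None,fx=4.4,fy=4.4,interpolation=2))
E
```

```text
[0.5425355  0.15007561 0.1562418 ] [ 1.79998573e+02  5.83285977e-03 -6.00011453e+00] 5.35
276 217
186 147
```

View pics/w2.png

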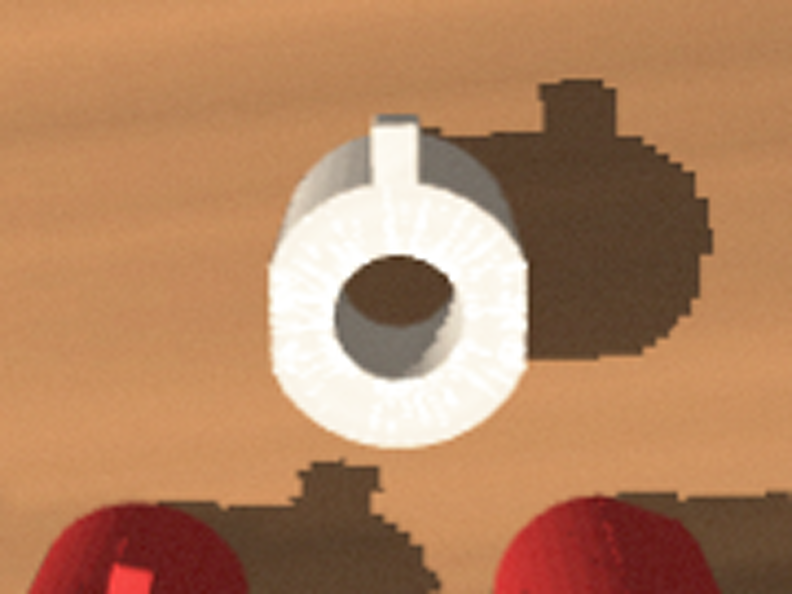

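The aluminium collar is centred, with its bore at crop (398,318), flats at columns 269 and 526, and its ear pointing straight up at (395,150). So the tool is already almost aligned with the flats.

```bash
python3 - <<'E'
from h import *
import pickle
s,im=pickle.load(open('w2.pkl','rb'))
P=lambda c:(np.array(c)+.5)/4.4-.5+[186,147]
w=lambda c:onz('wrist',P(c),.05,s)[:,:2]
b=w([(334,318),(461,318),(398,255),(398,380)]);print('bore',b.mean(0).round(4),np.hypot(*(b[1]-b[0])),np.hypot(*(b[3]-b[2])))
f=w([(269,264),(273,372),(526,264),(526,366)])
for i in(0,2):
  d=f[i]-f[i+1];print('flat',np.degrees(np.arctan2(d[1],d[0])).round(1))
print('flat mid',f.mean(0).round(4),np.hypot(*(f[0]-f[2])))
e=w([(372,122),(418,122),(372,185),(420,182)]);d=e[:2].mean(0)-b.mean(0);print('ear',np.hypot(*d),np.degrees(np.arctan2(d[1],d[0])).round(1))
E
```

```text
bore [0.5397 0.1506] 0.022045736086197122 0.0227031203405101
flat -5.3
flat -4.5
flat mid [0.5398 0.1504] 0.044157472056312146
ear 0.03431872589643386 -5.2
```

Call:
carry_out:
  series:
    - {"x": -2.8,"y": -0.2,"z": 30,"roll": -0.8,"gripper": 85}
    - {"x": 0,"y": 0,"z": 40,"roll": 0,"gripper": 85}
    - {"x": 0,"y": 0,"z": 40,"roll": 0,"gripper": 85}
    - {"x": 0,"y": 0,"z": 25,"roll": 0,"gripper": 85}
    - {"x": 0,"y": 0,"z": 10,"roll": 0,"gripper": 85}
    - {"x": 0,"y": 0,"z": 0,"roll": 0,"gripper": 85}
    - {"x": 0,"y": 0,"z": 0,"roll": 0,"gripper": 85}

```text
t: 6.1
tcp_pos: [0.5406, 0.1507, 0.0126]
tcp_rot: [-180.0, -0.1, -5.4]
force: [0.9, 0.4, 1.4]
finger_gap: 0.994
grip_force: 0.0
```

Call:
carry_out:
  series:
    - {"x": 0,"y": 0,"z": 0,"roll": 0,"gripper": 35}
    - {"x": 0,"y": 0,"z": 0,"roll": 0,"gripper": 35}
    - {"x": 0,"y": 0,"z": 0,"roll": 0,"gripper": 35}
    - {"x": 0,"y": 0,"z": 0,"roll": 0,"gripper": 35}
    - {"x": 0,"y": 0,"z": 0,"roll": 0,"gripper": 35}
    - {"x": 0,"y": 0,"z": 0,"roll": 0,"gripper": 35}
    - {"x": 0,"y": 0,"z": 0,"roll": 0,"gripper": 35}
    - {"x": 0,"y": 0,"z": 0,"roll": 0,"gripper": 35}
  force: 50

```text
t: 6.9
tcp_pos: [0.5403, 0.1506, 0.0122]
tcp_rot: [-180.0, -0.1, -5.5]
force: [-2.3, -1.6, 6.1]
finger_gap: 0.51
grip_force: 51.8
```

Call:
carry_out:
  series:
    - {"x": 0,"y": 0,"z": -10,"roll": 0,"gripper": 35}
    - {"x": 0,"y": 0,"z": -30,"roll": 0,"gripper": 35}
    - {"x": 0,"y": 0,"z": -40,"roll": 0,"gripper": 35}
    - {"x": 0,"y": 0,"z": -40,"roll": 0,"gripper": 35}
    - {"x": 0,"y": 0,"z": -38,"roll": 0,"gripper": 35}
    - {"x": 0,"y": 0,"z": 0,"roll": 0,"gripper": 35}
    - {"x": 0,"y": 0,"z": 0,"roll": 0,"gripper": 35}

```text
t: 7.6
tcp_pos: [0.5395, 0.1506, 0.1694]
tcp_rot: [-180.0, -0.0, -5.5]
force: [-0.3, -0.5, -3.4]
finger_gap: 0.513
grip_force: 52.0
```

Call:
carry_out:
  series:
    - {"x": 1,"y": 20,"z": 0,"roll": 0,"gripper": 35}
    - {"x": 1,"y": 36,"z": 0,"roll": 0,"gripper": 35}
    - {"x": 1,"y": 36,"z": 0,"roll": 0,"gripper": 35}
    - {"x": 1,"y": 36,"z": 0,"roll": 0,"gripper": 35}
    - {"x": 1,"y": 36,"z": 0,"roll": 0,"gripper": 35}
    - {"x": 1,"y": 36,"z": 0,"roll": 0,"gripper": 35}
    - {"x": 1,"y": 36,"z": 0,"roll": 0,"gripper": 35}
    - {"x": 1,"y": 36,"z": 0,"roll": 0,"gripper": 35}
    - {"x": 0.4,"y": 30.3,"z": 0,"roll": 0,"gripper": 35}
    - {"x": 0,"y": 0,"z": 0,"roll": 0,"gripper": 35}

```text
t: 8.6
tcp_pos: [0.518, -0.1539, 0.1673]
tcp_rot: [-180.0, 0.2, -5.7]
force: [-0.6, 0.8, -2.6]
finger_gap: 0.508
grip_force: 52.1
```

Call:
carry_out:
  series:
    - {"x": 0,"y": 0,"z": 0,"roll": -6,"gripper": 35}
    - {"x": 0,"y": 0,"z": 0,"roll": -6,"gripper": 35}
    - {"x": 0,"y": 0,"z": 0,"roll": -6,"gripper": 35}
    - {"x": 0,"y": 0,"z": 0,"roll": -5.4,"gripper": 35}
    - {"x": 0,"y": 0,"z": 0,"roll": 0,"gripper": 35}
    - {"x": 0,"y": 0,"z": 0,"roll": 0,"gripper": 35}

```text
t: 9.2
tcp_pos: [0.5189, -0.1505, 0.1684]
tcp_rot: [-179.9, 0.1, 17.8]
force: [0.3, -0.1, -3.9]
finger_gap: 0.506
grip_force: 52.1
```

```bash
python3 - <<'E'
from h import *
import pickle
s=get_state();print(s['tcp_pos'],s['tcp_rot'],s['t'],s['force'],s['ft_torque'],s['grip_force'])
w=read_camera('wrist');a=read_camera('scene');b=read_camera('side')
pickle.dump((s,w,a,b),open('w3.pkl','wb'))
p=s['tcp_pos'];L=[]
for n,i,c in(('wrist',w,[p[0],p[1],p[2]+.03]),('scene',a,[p[0],p[1],.14]),('side',b,[p[0],p[1],.14])):
  u,v=proj(n,c,s)[0].astype(int); hw=(100,75) if n=='wrist' else (50,75)
  x0=int(np.clip(u-hw[0],0,560-2*hw[0]));y0=int(np.clip(v-75,0,270));print(n,x0,y0)
  L.append(cv2.resize(i[y0:y0+150,x0:x0+2*hw[0],::-1],(400,300) if n=='wrist' else (200,300),interpolation=2) if 0 else cv2.resize(i[y0:y0+150,x0:x0+2*hw[0],::-1],None,fx=2 if n=='wrist' else 2,fy=2,interpolation=2))
cv2.imwrite('pics/w3.png',np.hstack(L))
E
```

```text
[ 0.51888196 -0.15045439  0.16836152] [-1.79912861e+02  7.41298174e-02  1.77878701e+01] 9.2 [ 0.31232684 -0.13704611 -3.87293441] [-0.00061093 -0.00847138 -0.02219328] 52.12886452674866
wrist 176 242
scene 171 119
side 236 162
```

View pics/w3.png

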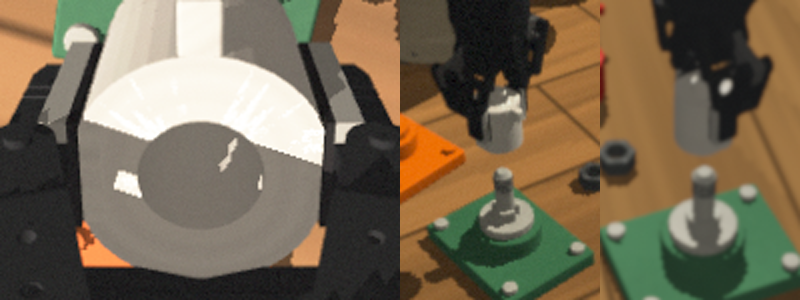

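The wrist view shows the collar held straight, bore centre at crop (200,176) and ear up at (198,25). The scene and side views show it hanging above the nose.

```bash
python3 - <<'E'
from h import *
import pickle
s=pickle.load(open('w3.pkl','rb'))[0]
P=lambda c:(np.array(c)+.5)/2-.5+[176,242]
M=R.from_euler('xyz',s['tcp_rot'],degrees=True).as_matrix()
b=onz('wrist',P([(138,176),(264,176),(200,122),(200,229)]),s['tcp_pos'][2]+.038,s)
print((b[0]-b[1])*1e3,(b[2]-b[3])*1e3)
c=(b[:2].mean(0)+b[2:].mean(0))/2; print(c, ((c-s['tcp_pos'])@M*1e3).round(2))
e=onz('wrist',P([(177,55),(222,55),(178,3),(221,3)]),s['tcp_pos'][2]+.038,s)
d=e[:2].mean(0)-c;print('ear',np.degrees(np.arctan2(d[1],d[0])))
g=np.array([.5202,-.1511,0]);print('need tool mm',((g-c)@M*1e3).round(2), 'by tcp',((g-s['tcp_pos'])@M*1e3).round(2))
E
```

```text
[-6.94871908 21.58576486  0.        ] [21.71788705  6.97823865  0.        ]
[ 0.51870021 -0.15048815  0.20636152] [ -0.23  -0.08 -38.  ]
ear 18.226010587851658
need tool mm [  1.51   1.35 206.36] by tcp [  1.28   1.27 168.36]
```

Call:
carry_out:
  series:
    - {"x": 1.4,"y": 1.3,"z": 10,"roll": 0,"gripper": 35}
    - {"x": 0,"y": 0,"z": 10,"roll": 0,"gripper": 35}
    - {"x": 0,"y": 0,"z": 10,"roll": 0,"gripper": 35}
    - {"x": 0,"y": 0,"z": 3,"roll": 0,"gripper": 35}
    - {"x": 0,"y": 0,"z": 0,"roll": 0,"gripper": 35}
    - {"x": 0,"y": 0,"z": 0,"roll": 0,"gripper": 35}
    - {"x": 0,"y": 0,"z": 0,"roll": 0,"gripper": 35}

```text
t: 10.05
tcp_pos: [0.5212, -0.152, 0.1367]
tcp_rot: [180.0, -0.0, 17.9]
force: [-0.3, -0.1, -2.9]
finger_gap: 0.509
grip_force: 52.2
```

```bash
cat > st.py <<'E'
from h import *
s=get_state();M=R.from_euler('xyz',s['tcp_rot'],degrees=True).as_matrix()
print(s['t'],np.round(s['tcp_pos'],4),np.round(s['tcp_rot'],2),'F',np.round(s['force'],1),'M',np.round(s['ft_torque'],3),'need',((np.array([.5202,-.1511,0])-s['tcp_pos'])@M*1e3).round(2)[:2]+[.2,.1])
E
python3 st.py
```

```text
10.05 [ 0.5212 -0.152   0.1367] [ 1.7997e+02 -3.0000e-02  1.7910e+01] F [-0.3 -0.1 -2.9] M [ 0.009 -0.039 -0.02 ] need [-0.51 -1.16]
```

Call:
carry_out:
  series:
    - {"x": -0.3,"y": -0.6,"z": 2,"roll": 0,"gripper": 35}
    - {"x": 0,"y": 0,"z": 2,"roll": 0,"gripper": 35}
    - {"x": 0,"y": 0,"z": 2,"roll": 0,"gripper": 35}
    - {"x": 0,"y": 0,"z": 2,"roll": 0,"gripper": 35}
    - {"x": 0,"y": 0,"z": 2,"roll": 0,"gripper": 35}
    - {"x": 0,"y": 0,"z": 0,"roll": 0,"gripper": 35}

```text
t: 10.65
tcp_pos: [0.5204, -0.1514, 0.126]
tcp_rot: [-180.0, 0.0, 17.9]
force: [0.8, -0.5, -1.9]
finger_gap: 0.509
grip_force: 52.2
```

```bash
python3 st.py
```

```text
10.65 [ 0.5204 -0.1514  0.126 ] [-1.7997e+02  2.0000e-02  1.7910e+01] F [ 0.8 -0.5 -1.9] M [ 0.029 -0.033  0.025] need [ 0.18 -0.18]
```

Good alignment and no contact. I'll continue down in small steps.

Call:
carry_out:
  series:
    - {"x": 0,"y": 0,"z": 2,"roll": 0,"gripper": 35}
    - {"x": 0,"y": 0,"z": 2,"roll": 0,"gripper": 35}
    - {"x": 0,"y": 0,"z": 2,"roll": 0,"gripper": 35}
    - {"x": 0,"y": 0,"z": 2,"roll": 0,"gripper": 35}
    - {"x": 0,"y": 0,"z": 2,"roll": 0,"gripper": 35}
    - {"x": 0,"y": 0,"z": 2,"roll": 0,"gripper": 35}
    - {"x": 0,"y": 0,"z": 2,"roll": 0,"gripper": 35}
    - {"x": 0,"y": 0,"z": 2,"roll": 0,"gripper": 35}
    - {"x": 0,"y": 0,"z": 0,"roll": 0,"gripper": 35}
    - {"x": 0,"y": 0,"z": 0,"roll": 0,"gripper": 35}

```text
t: 11.65
tcp_pos: [0.5205, -0.1515, 0.1103]
tcp_rot: [180.0, -0.0, 17.9]
force: [-0.6, -1.3, -2.8]
finger_gap: 0.507
grip_force: 52.2
```

```bash
python3 st.py
```

```text
11.65 [ 0.5205 -0.1515  0.1103] [180.    -0.    17.91] F [-0.6 -1.3 -2.8] M [ 0.04  -0.005 -0.002] need [-0.01 -0.35]
```

Call:
carry_out:
  series:
    - {"x": 0,"y": -0.2,"z": 2,"roll": 0,"gripper": 35}
    - {"x": 0,"y": 0,"z": 2,"roll": 0,"gripper": 35}
    - {"x": 0,"y": 0,"z": 2,"roll": 0,"gripper": 35}
    - {"x": 0,"y": 0,"z": 2,"roll": 0,"gripper": 35}
    - {"x": 0,"y": 0,"z": 0,"roll": 0,"gripper": 35}

```text
t: 12.15
tcp_pos: [0.5203, -0.1512, 0.102]
tcp_rot: [-180.0, 0.0, 17.9]
force: [0.1, -0.6, -3.2]
finger_gap: 0.505
grip_force: 52.2
```

```bash
python3 st.py
```

```text
12.15 [ 0.5203 -0.1512  0.102 ] [-1.7998e+02  2.0000e-02  1.7910e+01] F [ 0.1 -0.6 -3.2] M [ 0.015 -0.008 -0.026] need [0.2  0.02]
```

Call:
carry_out:
  series:
    - {"x": 0,"y": 0,"z": 2,"roll": 0,"gripper": 35}
    - {"x": 0,"y": 0,"z": 2,"roll": 0,"gripper": 35}
    - {"x": 0,"y": 0,"z": 2,"roll": 0,"gripper": 35}
    - {"x": 0,"y": 0,"z": 2,"roll": 0,"gripper": 35}
    - {"x": 0,"y": 0,"z": 2,"roll": 0,"gripper": 35}
    - {"x": 0,"y": 0,"z": 2,"roll": 0,"gripper": 35}
    - {"x": 0,"y": 0,"z": 2,"roll": 0,"gripper": 35}
    - {"x": 0,"y": 0,"z": 2,"roll": 0,"gripper": 35}
    - {"x": 0,"y": 0,"z": 0,"roll": 0,"gripper": 35}
    - {"x": 0,"y": 0,"z": 0,"roll": 0,"gripper": 35}

```text
t: 13.15
tcp_pos: [0.5204, -0.1513, 0.0863]
tcp_rot: [180.0, 0.0, 17.9]
force: [-0.8, -0.5, -2.9]
finger_gap: 0.507
grip_force: 52.2
```

```bash
python3 st.py
```

```text
13.15 [ 0.5204 -0.1513  0.0863] [180.     0.    17.91] F [-0.8 -0.5 -2.9] M [-0.012  0.014  0.042] need [ 0.02 -0.16]
```

Now I feel for the step in 0.5 mm increments.

Call:
carry_out:
  series:
    - {"x": 0,"y": 0,"z": 1,"roll": 0,"gripper": 35}
    - {"x": 0,"y": 0,"z": 1,"roll": 0,"gripper": 35}
    - {"x": 0,"y": 0,"z": 1,"roll": 0,"gripper": 35}
    - {"x": 0,"y": 0,"z": 0.5,"roll": 0,"gripper": 35}
    - {"x": 0,"y": 0,"z": 0,"roll": 0,"gripper": 35}

```text
t: 13.65
tcp_pos: [0.5204, -0.1513, 0.0827]
tcp_rot: [-180.0, 0.0, 17.9]
force: [-0.2, -0.2, -2.8]
finger_gap: 0.509
grip_force: 52.2
```

Call:
carry_out:
  series:
    - {"x": 0,"y": 0,"z": 0.5,"roll": 0,"gripper": 35}
    - {"x": 0,"y": 0,"z": 0,"roll": 0,"gripper": 35}
    - {"x": 0,"y": 0,"z": 0,"roll": 0,"gripper": 35}

```text
t: 13.95
tcp_pos: [0.5204, -0.1513, 0.0823]
tcp_rot: [180.0, -0.0, 17.9]
force: [-0.5, -0.9, -3.7]
finger_gap: 0.508
grip_force: 52.2
```

Call:
carry_out:
  series:
    - {"x": 0,"y": 0,"z": 0.5,"roll": 0,"gripper": 35}
    - {"x": 0,"y": 0,"z": 0.5,"roll": 0,"gripper": 35}
    - {"x": 0,"y": 0,"z": 0,"roll": 0,"gripper": 35}
    - {"x": 0,"y": 0,"z": 0,"roll": 0,"gripper": 35}

```text
t: 14.35
tcp_pos: [0.5204, -0.1512, 0.0813]
tcp_rot: [-180.0, 0.0, 17.9]
force: [-0.9, 0.1, -2.6]
finger_gap: 0.513
grip_force: 52.2
```

Call:
carry_out:
  series:
    - {"x": 0,"y": 0,"z": 0.3,"roll": 0,"gripper": 35}
    - {"x": 0,"y": 0,"z": 0,"roll": 0,"gripper": 35}
    - {"x": 0,"y": 0,"z": 0,"roll": 0,"gripper": 35}

```text
t: 14.65
tcp_pos: [0.5205, -0.1513, 0.0811]
tcp_rot: [180.0, -0.0, 17.9]
force: [-0.6, 0.2, -1.4]
finger_gap: 0.507
grip_force: 52.2
```

Call:
carry_out:
  series:
    - {"x": 0,"y": 0,"z": 0.4,"roll": 0,"gripper": 35}
    - {"x": 0,"y": 0,"z": 0,"roll": 0,"gripper": 35}
    - {"x": 0,"y": 0,"z": 0,"roll": 0,"gripper": 35}

```text
t: 14.95
tcp_pos: [0.5205, -0.1513, 0.0809]
tcp_rot: [180.0, -0.0, 17.9]
force: [-1.1, 0.1, 1.0]
finger_gap: 0.511
grip_force: 52.6
```

Call:
carry_out:
  series:
    - {"x": 0,"y": 0,"z": 0.5,"roll": 0,"gripper": 35}
    - {"x": 0,"y": 0,"z": 0,"roll": 0,"gripper": 35}
    - {"x": 0,"y": 0,"z": 0,"roll": 0,"gripper": 35}

```text
t: 15.25
tcp_pos: [0.5206, -0.1513, 0.0806]
tcp_rot: [180.0, -0.0, 17.9]
force: [-2.3, 1.2, 5.1]
finger_gap: 0.509
grip_force: 53.2
```

Tab is on the step with about 8 N. Turning counter-clockwise towards the keyway.

Call:
carry_out:
  series:
    - {"x": 0,"y": 0,"z": 0,"roll": -2,"gripper": 35}
    - {"x": 0,"y": 0,"z": 0,"roll": -2,"gripper": 35}
    - {"x": 0,"y": 0,"z": 0,"roll": -2,"gripper": 35}
    - {"x": 0,"y": 0,"z": 0,"roll": -2,"gripper": 35}
    - {"x": 0,"y": 0,"z": 0,"roll": -2,"gripper": 35}
    - {"x": 0,"y": 0,"z": 0,"roll": -2,"gripper": 35}
    - {"x": 0,"y": 0,"z": 0,"roll": 0,"gripper": 35}

```text
t: 15.95
tcp_pos: [0.521, -0.152, 0.0805]
tcp_rot: [179.9, -0.0, 29.9]
force: [0.8, -3.5, 2.3]
finger_gap: 0.508
grip_force: 52.8
```

```bash
python3 st.py
```

```text
15.95 [ 0.521  -0.152   0.0805] [ 1.7987e+02 -5.0000e-02  2.9910e+01] F [ 0.8 -3.5  2.3] M [-0.54  -0.197 -0.05 ] need [-0.13 -1.27]
```

Call:
carry_out:
  series:
    - {"x": 0,"y": -0.8,"z": 0.3,"roll": -1,"gripper": 35}
    - {"x": 0,"y": 0,"z": 0,"roll": -1,"gripper": 35}
    - {"x": 0,"y": 0,"z": 0,"roll": -1,"gripper": 35}
    - {"x": 0,"y": 0,"z": 0,"roll": -1,"gripper": 35}
    - {"x": 0,"y": 0,"z": 0,"roll": 0,"gripper": 35}

```text
t: 16.45
tcp_pos: [0.5197, -0.1502, 0.0794]
tcp_rot: [-179.9, 0.0, 34.0]
force: [0.3, -0.2, -3.4]
finger_gap: 0.51
grip_force: 52.2
```

```bash
python3 st.py
```

```text
16.45 [ 0.5197 -0.1502  0.0794] [-1.7993e+02  3.0000e-02  3.3960e+01] F [ 0.3 -0.2 -3.4] M [-0.012 -0.033  0.019] need [0.14 1.17]
```

Free again and 1.1 mm lower: the tab seems to have entered. I'll recentre and ease down gently, checking force.

Call:
carry_out:
  series:
    - {"x": 0,"y": 0.4,"z": 0.3,"roll": -1,"gripper": 35}
    - {"x": 0,"y": 0.4,"z": 0.3,"roll": -1,"gripper": 35}
    - {"x": 0,"y": 0,"z": 0.4,"roll": 0,"gripper": 35}
    - {"x": 0,"y": 0,"z": 0,"roll": 0,"gripper": 35}

```text
t: 16.85
tcp_pos: [0.5204, -0.1512, 0.0787]
tcp_rot: [-180.0, 0.0, 35.9]
force: [0.3, -0.2, -3.5]
finger_gap: 0.507
grip_force: 52.2
```

```bash
python3 st.py
```

```text
16.85 [ 0.5204 -0.1512  0.0787] [-179.99    0.     35.9 ] F [ 0.3 -0.2 -3.5] M [ 0.055 -0.006 -0.002] need [ 0.08 -0.13]
```

Call:
carry_out:
  series:
    - {"x": 0,"y": 0,"z": 1,"roll": -1,"gripper": 35}
    - {"x": 0,"y": 0,"z": 1,"roll": 0,"gripper": 35}
    - {"x": 0,"y": 0,"z": 1,"roll": 0,"gripper": 35}
    - {"x": 0,"y": 0,"z": 1,"roll": 0,"gripper": 35}
    - {"x": 0,"y": 0,"z": 0,"roll": 0,"gripper": 35}

```text
t: 17.35
tcp_pos: [0.5204, -0.1512, 0.0746]
tcp_rot: [-180.0, 0.0, 36.9]
force: [-0.7, -0.9, -2.4]
finger_gap: 0.508
grip_force: 52.2
```

```bash
python3 st.py
```

```text
17.35 [ 0.5204 -0.1512  0.0746] [-1.7999e+02  1.0000e-02  3.6910e+01] F [-0.7 -0.9 -2.4] M [-0.019 -0.011  0.003] need [ 0.09 -0.07]
```

Call:
carry_out:
  series:
    - {"x": 0,"y": 0,"z": 1,"roll": 0,"gripper": 35}
    - {"x": 0,"y": 0,"z": 1,"roll": 0,"gripper": 35}
    - {"x": 0,"y": 0,"z": 1,"roll": 0,"gripper": 35}
    - {"x": 0,"y": 0,"z": 1,"roll": 0,"gripper": 35}
    - {"x": 0,"y": 0,"z": 1,"roll": 0,"gripper": 35}
    - {"x": 0,"y": 0,"z": 0.5,"roll": 0,"gripper": 35}
    - {"x": 0,"y": 0,"z": 0,"roll": 0,"gripper": 35}
    - {"x": 0,"y": 0,"z": 0,"roll": 0,"gripper": 35}

```text
t: 18.15
tcp_pos: [0.5205, -0.1512, 0.0693]
tcp_rot: [180.0, -0.0, 36.9]
force: [0.5, 0.7, -3.1]
finger_gap: 0.509
grip_force: 52.2
```

```bash
python3 st.py
```

```text
18.15 [ 0.5205 -0.1512  0.0693] [180.    -0.    36.91] F [ 0.5  0.7 -3.1] M [-0.077 -0.049  0.022] need [ 0.04 -0.19]
```

Call:
carry_out:
  series:
    - {"x": 0,"y": 0,"z": 0.5,"roll": 0,"gripper": 35}
    - {"x": 0,"y": 0,"z": 0.5,"roll": 0,"gripper": 35}
    - {"x": 0,"y": 0,"z": 0.5,"roll": 0,"gripper": 35}
    - {"x": 0,"y": 0,"z": 0.4,"roll": 0,"gripper": 35}
    - {"x": 0,"y": 0,"z": 0,"roll": 0,"gripper": 35}
    - {"x": 0,"y": 0,"z": 0,"roll": 0,"gripper": 35}

```text
t: 18.75
tcp_pos: [0.5205, -0.1512, 0.0674]
tcp_rot: [180.0, 0.0, 36.9]
force: [0.2, -0.1, -2.4]
finger_gap: 0.507
grip_force: 52.2
```

Call:
carry_out:
  series:
    - {"x": 0,"y": 0,"z": 0.5,"roll": 0,"gripper": 35}
    - {"x": 0,"y": 0,"z": 0,"roll": 0,"gripper": 35}
    - {"x": 0,"y": 0,"z": 0,"roll": 0,"gripper": 35}

```text
t: 19.05
tcp_pos: [0.5205, -0.1513, 0.0672]
tcp_rot: [180.0, -0.0, 36.9]
force: [-1.5, 1.2, 2.6]
finger_gap: 0.505
grip_force: 52.6
```

Call:
carry_out:
  series:
    - {"x": 0,"y": 0,"z": 0.5,"roll": 0,"gripper": 35}
    - {"x": 0,"y": 0,"z": 0,"roll": 0,"gripper": 35}
    - {"x": 0,"y": 0,"z": 0,"roll": 0,"gripper": 35}

```text
t: 19.35
tcp_pos: [0.5206, -0.1513, 0.0672]
tcp_rot: [180.0, -0.0, 36.9]
force: [-3.6, 0.6, 7.2]
finger_gap: 0.512
grip_force: 53.5
```

```bash
python3 st.py
```

```text
19.35 [ 0.5206 -0.1513  0.0672] [ 1.7997e+02 -1.0000e-02  3.6920e+01] F [-3.6  0.6  7.2] M [0.299 0.606 0.02 ] need [ 0.01 -0.31]
```

Firm contact exactly 14 mm below the step height, so it is home. Ease the pressure off and release.

Call:
carry_out:
  series:
    - {"x": 0,"y": 0,"z": -0.5,"roll": 0,"gripper": 35}
    - {"x": 0,"y": 0,"z": 0,"roll": 0,"gripper": 50}
    - {"x": 0,"y": 0,"z": 0,"roll": 0,"gripper": 60}
    - {"x": 0,"y": 0,"z": 0,"roll": 0,"gripper": 75}
    - {"x": 0,"y": 0,"z": 0,"roll": 0,"gripper": 85}
    - {"x": 0,"y": 0,"z": 0,"roll": 0,"gripper": 85}
    - {"x": 0,"y": 0,"z": 0,"roll": 0,"gripper": 85}
    - {"x": 0,"y": 0,"z": 0,"roll": 0,"gripper": 85}

```text
t: 20.15
tcp_pos: [0.5205, -0.1513, 0.0669]
tcp_rot: [180.0, -0.0, 36.9]
force: [-1.0, 0.3, -0.4]
finger_gap: 0.996
grip_force: 0.0
```

Call:
carry_out:
  series:
    - {"x": 0,"y": 0,"z": -5,"roll": 0,"gripper": 85}
    - {"x": 0,"y": 0,"z": -10,"roll": 0,"gripper": 85}
    - {"x": 0,"y": 0,"z": -20,"roll": 0,"gripper": 85}
    - {"x": 0,"y": 0,"z": -35,"roll": 0,"gripper": 85}
    - {"x": 0,"y": 0,"z": -40,"roll": 0,"gripper": 85}
    - {"x": 0,"y": 0,"z": -20,"roll": 0,"gripper": 85}
    - {"x": 0,"y": 0,"z": 0,"roll": 0,"gripper": 85}
    - {"x": 0,"y": 0,"z": 0,"roll": 0,"gripper": 85}

```text
t: 20.95
tcp_pos: [0.5203, -0.1511, 0.197]
tcp_rot: [180.0, -0.0, 36.9]
force: [0.3, 0.2, -0.6]
finger_gap: 0.996
grip_force: 0.0
```

```bash
python3 st.py; python3 - <<'E'
from h import *
s=get_state();w=read_camera('wrist');b=read_camera('side');L=[]
ax=[.5204,-.1512]
for n,i,h in(('wrist',w,(100,75)),('side',b,(60,45))):
  u,v=proj(n,ax+[.1],s)[0].astype(int);x0=int(np.clip(u-h[0],0,560-2*h[0]));y0=int(np.clip(v-h[1],0,420-2*h[1]));print(n,x0,y0)
  L.append(cv2.resize(i[y0:y0+2*h[1],x0:x0+2*h[0],::-1],(400,300),interpolation=2))
  print([proj(n,ax+[z],s)[0].round(1).tolist() for z in(.117,.105,.119)])
cv2.imwrite('pics/w4.png',np.hstack(L))
E
```

```text
20.95 [ 0.5203 -0.1511  0.197 ] [179.99  -0.    36.91] F [ 0.3  0.2 -0.6] M [-0.021  0.006  0.009] need [ 0.1  -0.04]
wrist 175 143
[[275.7, 226.1], [275.7, 220.9], [275.7, 227.1]]
side 227 209
[[287.6, 247.3], [287.5, 252.4], [287.6, 246.5]]
```

View pics/w4.png

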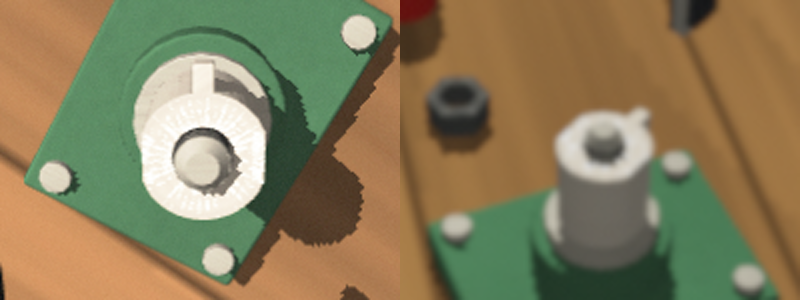

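The picture shows the collar seated on the flange with its ear up in the wrist view at (203,78). In the side view its rim centre is at row ≈252.5, against 252.4 predicted for home, and the nose stands out of it. The gripper is clear.

```bash
python3 -c "
from cell import *
print(finish_job())"
```

```text
the job is handed in; nothing more can be done
None
```

The aluminium collar is keyed and seated fully home on the arbor flange, and the job is handed in at about 21 s with the gripper clear. Pressure on the arbor read at most about 10 N, and I never touched the mug, tape measure or nut.

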